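# Swing a flat bar to its stop and wedge it

## Task

On the steel pivot fixture, push the free end of the flat bar so that it swings about its pin until it bears against the tip of the stop screw, then push the tapered bolt in behind the bar until it wedges the bar tight against the screw and stays tight when you let go. Do both by feel: press firmly, with about 12 N on the bolt, but never press the bar with more than 20 N, and leave the other things on the bench and the fixture where they lie.

Things in the scene. Friction and masses are not known exactly. Their poses are not given: they have to be found in the camera images.
- fixture: Fixed steel plate 310 x 460 x 12 mm, its top 12 mm above the table. Frame: z up, x across the plate (away from the robot at yaw 0), y along it; origin on the underside. The pin stands at (0, 170 mm); the bar swings on the -x side, the stop is on the +x side. The bolt's guide is a dark block 57 x 36 mm, 28 mm high over the plate, centred at (-19, -124 mm).
- pivot (a point): Axis of the 12 mm pin on which the bar swings, 17 mm above the table (half-way up the bar). The pin has a round head 26 mm wide, so the bar cannot be lifted off. Axes as the fixture's.
- bar_end (a point): Middle of the end face of the flat bar's free end, half-way up, 250 mm from the pin's axis. The loose bar, plain light metal, 275 x 30 x 10 mm, 0.19 to 0.35 kg, lies flat on the plate, its hole (1 mm of play) over the pin. It stays where it is left; pushing it along takes 0.5 to 3 N.
- stop: Fixed dark bracket 22 x 34 x 26 mm at (55, -62 mm) in the fixture's frame, carrying the stop screw. Origin: centre of its underside, 12 mm above the table; axes as the fixture's.
- stop_line (a point): Nominal place of the rigid stop screw's tip, 40 mm to the -x side of the bracket's origin, 19.5 mm above the table. The screw is 12 mm thick, along the fixture's x; its tip has been set anywhere within 8 mm either way of this point along x, and that setting is not measured. The bar's long edge meets it 232 mm from the pin.
- bolt (a joint): How far the tapered bolt is pushed in, m: 0 drawn back, 0.075 end of travel; starts at 0 to 0.006. It slides to the fixture's +y with 3 N of friction and stays where left. Its nose is tapered by 20 degrees on the side facing the bar; at 0 its tip is 12 mm short of the bar's end. With the bar on the stop it meets the bar at 0.014 to 0.070; then the force rises a few N per mm.
- bolt_handle (a point): On the axis of the bolt's upright round handle, 14 mm thick; its top is 70.5 mm and this point 50.5 mm above the table. Push its side that faces away from the pin; the space behind it (fixture's -y) is free for 100 mm. Axes as the fixture's.
- offcut: Short square-tube offcut, 40 x 40 x 60 mm, on the plate's -x side beside the pin; a bystander to leave alone. Origin: its underside.
- collar: Steel ring 34 mm wide, 14 mm high, on the plate's -x side near the bolt; a bystander to leave alone. Origin: its underside.
- square: Try square about 100 x 110 mm lying on the table right of the fixture; a bystander to leave alone. Origin: its underside.
- disc: Flat cutting disc, 124 mm wide, 4 mm thick, on the table at the right; a bystander to leave alone. Origin: its underside.
- clamp: C-shaped clamp about 120 x 170 x 14 mm lying on the table at the left; a bystander to leave alone. Origin: its underside.
- spanner: Spanner 190 mm long on the table at the left; a bystander to leave alone. Origin: its underside.
- bar: The same flat bar: its origin lies on the pin's axis at the bar's underside, its free end at -y; its yaw relative to the fixture is -0.35 to -0.65 rad at the start and about 0 on the stop.

How it is judged:
On the way:
1. the bar is pushed against the stop screw while the bolt is still drawn back (contact force between bar and stop above 2 N and value of joint bolt below 0.01 m), for 0.2 s.
At the end, for the whole second after the job is handed in: With the robot away, the bar lies flat (within 0.03 rad) and at rest, the bolt is pushed in more than 10 mm, behind it, and the wedged bar bears on the stop screw with more than 6 N (contact force between bar and stop above 6 N and value of joint bolt above 0.01 m and angle between bar_end's own z axis and vertical below 0.03 rad and linear speed of bar below 0.01 m/s); the robot touches nothing.
It fails at once if the bar pressed against the stop with more than 22 N (contact force between bar and stop above 22 N).
It fails at once if the robot presses the bar with more than 22 N (contact force between the arm and bar above 22 N).
It fails at once if another thing on the bench moved by more than 20 mm (distance of any of offcut, collar, square, disc, clamp, spanner from where it was at the start of the episode above 0.02 m).
It also fails if it takes over 72 s, if anything falls off the work surface, if the arm or the gripper's body presses on something with over 40 N, if the wrist force passes 120 N, or if a joint passes its speed limit or range.

## Robot

A 7-joint arm with a two-finger parallel gripper is mounted at the origin on the work surface. World frame = base frame: x ahead of the robot, y to its left, z up, the work surface at z = 0. Lengths are in m, angles in rad, forces in N, time in s.
With the tool pointing down it reaches from about 0.35 to 0.9 m from the base axis. Payload 7.2 kg.
Tool frame: the origin (TCP) lies midway between the tips of the shut fingers; the grasp point (between the pads) lies 19 mm behind it; z points along the fingers, x is the direction in which the jaws open and shut, and the axes are right-handed (so a half turn about z gives the same grasp; the last joint's range is limited). The gripper opens to 85 mm and grips with 20 to 120 N. Pads are 22 mm wide; open, the fingers measure 114 mm over their backs; the gripper's body (76 mm by 85 mm) begins 54 mm behind the grasp point. The pads swing forward as they close: fully open they stand 13 mm farther back than shut.
Start: joints at [-1.176, 0.411, -0.013, 1.596, 0.006, 1.134, -0.082], TCP at [0.279, 0.559, 0.231] pointing down, gripper open.
Joint ranges: [-2.95, 2.95], [-0.29, 1.99], [-1.47, 1.44], [0.14, 2.54], [-1.03, 4.17], [0.13, 1.85], [-2.86, 2.86]. Speed limits (rad/s): [2.39, 2.39, 3.01, 3.01, 3.14, 3.14, 3.14].

## Interface

Orientations are given as a unit quaternion [x, y, z, w].
In Python, from bench import arm gives the robot as it stands.
- The arm moves only by the tool send_rows, never from a script. Its argument "moves" is text: rows parted by semicolons, each of 5 numbers parted by spaces: the finger opening in mm, from 0 to 85.4, then the shift along the tool's x, y, z in mm, then the turn about the tool's z in degrees. In form: jaw dx dy dz twist; .... A call has 1 to 10 rows; each row shifts and turns the commanded pose from where the row before left it, along the tool's axes as they then stand; what a row does not reach is not made up. A row lasts 1/12 s, in which the tool goes at most 41.7 mm and 7.16 degrees, less where a joint would pass 70% of its speed; a pose out of reach is approached as far as the arm can. A call with a gripper value outside its range is refused whole. The fingers move at their own pace and stop on an object; the grip force is fixed at half the most. Time passes only in rows, so rows that do not move let the fingers close. It gives the time, the measured TCP pose, the force and the opening at its end, in the units of the state.
- arm.get_state(): the state, without advancing time (a new reading comes with each control period).
- arm.snapshot(name): name is "scene" or "side" or "wrist"; returns the picture (400x640x3 uint8, blue, green, red); there is no depth.
- arm.camera_params(name): a dict with "mtx" (3x3 intrinsics, pixels), "R" (3x3) and "t" (3): a world point X has camera coordinates R X + t. Camera axes: x right, y down, z forward; pixel columns grow to the right and rows downward; lengths in m; the calibration is good to about 2 mm. A picture is of the moment at which its call begins: read the wrist's pose just before it. camera_params takes no time and is no camera call; for the wrist camera it gives the pose at the moment of the call.
- arm.job_done(): hands the job in, once; it reports no verdict.
The state is a dict: "t": time; "qpos": joint angles; "qd": joint speeds; "joint_torque": joint torques, N m; "eef_pos": TCP position; "orientation": TCP orientation; "contact_force": force on the tool from outside, world axes, zero at the start; "moment": the same for the moment, N m; "width": finger opening in m.
Only numpy, scipy, OpenCV 4.12 (cv2) and the standard library are available. Lean on these libraries where they do the work, as an engineer would, in place of code of your own. Each camera call takes 0.05 s, during which the arm holds its last target.

## Working session

There is one attempt and no reset: what is moved stays moved. The work goes in short steps, Python scripts to look and compute and a tool call to move; the robot and the scene stay as the last step left them, time stands still between calls to the robot, and variables do not carry over. Pictures are saved under pics/ and viewed, and the job is handed in when it is done.

Besides the shell and the picture viewer there is one more tool, called after "Request:" by a JSON object that holds its "api" and its "payload", one argument or row to a line. send_rows: Moves the arm, as the interface text tells. Its arguments: {"type":"object","properties":{"moves":{"type":"string"}},"required":["moves"]}

```bash
mkdir -p pics; ls; python3 - <<'E'
from bench import arm
import cv2
s=arm.get_state();print({k:(v if not hasattr(v,'round') else v) for k,v in s.items()})
for n in("scene","side"):
    cv2.imwrite(f"pics/{n}0.png",arm.snapshot(n)); p=arm.camera_params(n); print(n,p)
E
```

```text
pics
{'t': 0.0, 'qpos': array([-1.17619702,  0.41191873, -0.01272711,  1.59706412,  0.00556661,
        1.1343456 , -0.08221976]), 'qd': array([ 0.00093988,  0.00177509, -0.00187508, -0.00014021,  0.00175734,
        0.00045304, -0.00027169]), 'joint_torque': array([-1.72836235e-04, -6.00628281e+01,  6.81937505e-01, -2.99414778e+01,
        1.37120899e-02,  1.07755093e-02, -4.48656792e-06]), 'eef_pos': array([0.2788216 , 0.55877311, 0.23043306]), 'orientation': array([ 8.50426206e-01,  5.26093666e-01, -6.99927189e-04,  4.83058646e-04]), 'contact_force': array([0.86675934, 0.10936943, 0.11882758]), 'moment': array([-0.02748518,  0.03621373, -0.01314968]), 'width': 0.08552318162797222}
scene {'mtx': array([[428.33098003,   0.        , 314.78158899],
       [  0.        , 428.33098003, 202.31662745],
       [  0.        ,   0.        ,   1.        ]]), 'R': array([[ 0.25549173,  0.96664925,  0.01769742],
       [ 0.7232405 , -0.17894559, -0.66700949],
       [-0.64159735,  0.1832149 , -0.744839  ]]), 't': array([-0.15380607, -0.3323918 ,  1.76698787])}
side {'mtx': array([[411.96158388,   0.        , 317.38087059],
       [  0.        , 411.96158388, 192.00873239],
       [  0.        ,   0.        ,   1.        ]]), 'R': array([[ 0.97096684, -0.23892891,  0.01167786],
       [-0.13254492, -0.57799529, -0.80520388],
       [ 0.19913624,  0.78027842, -0.59288307]]), 't': array([-0.51802068,  0.13467258,  1.0288472 ])}
```

View pics/scene0.png

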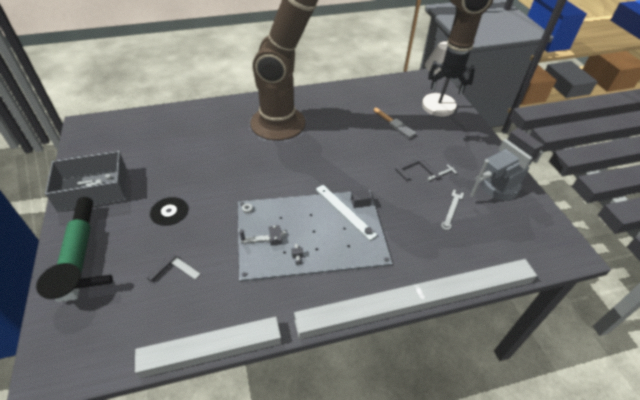

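View pics/side0.png

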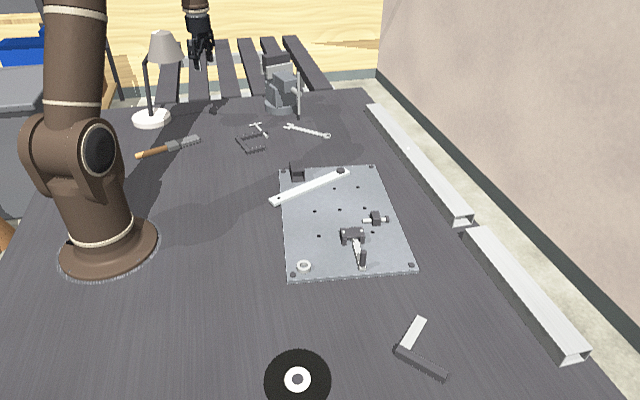

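```bash
python3 - <<'E'
import cv2
a=cv2.imread("pics/scene0.png")[175:295,225:405]; cv2.imwrite("pics/s1.png",cv2.resize(a,None,fx=4.4,fy=4.4,interpolation=cv2.INTER_CUBIC))
a=cv2.imread("pics/side0.png")[155:290,260:430]; cv2.imwrite("pics/s2.png",cv2.resize(a,None,fx=4.4,fy=4.4,interpolation=cv2.INTER_CUBIC))
E
```

```text
(no output)
```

View pics/s1.png

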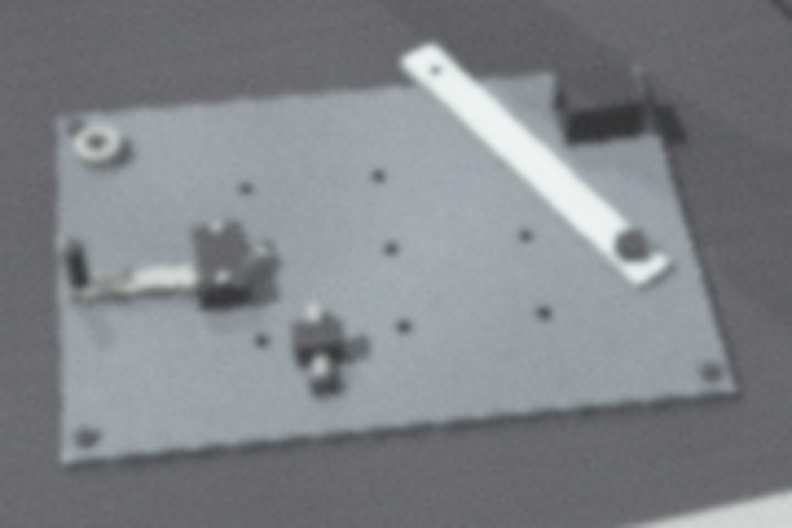

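View pics/s2.png

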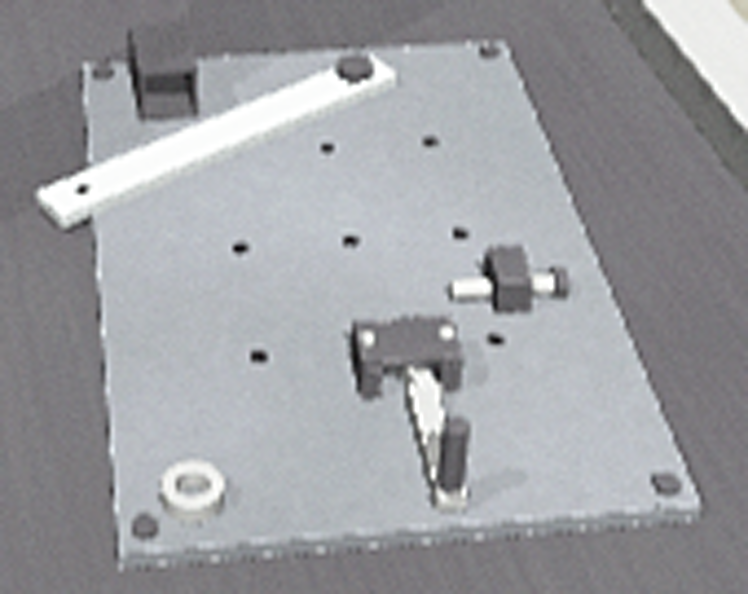

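```bash
cat > h.py <<'E'
import numpy as np, json
from bench import arm
def cam(n):
    p=arm.camera_params(n); return p['mtx'],p['R'],p['t']
def proj(c,X):
    K,R,t=c; q=(K@(R@np.asarray(X).T+t[:,None])).T; return q[:,:2]/q[:,2:]
def ray(c,uv,z):
    K,R,t=c; o=-R.T@t; d=R.T@np.linalg.solve(K,np.array([*uv,1.])); return o+d*(z-o[2])/d[2]
E
python3 - <<'E'
from h import *
from scipy.optimize import least_squares
cs,cd=cam("scene"),cam("side")
z=np.array
f1=lambda u:((z(u)+.5)/4.4-.5+z([225,175])); f2=lambda u:((z(u)+.5)/4.4-.5+z([260,155]))
obs=[(cs,f1((57,120)),(-.155,-.23,.012)),(cs,f1((738,389)),(.155,.23,.012)),(cs,f1((65,461)),(.155,-.23,.012)),
(cd,f2((83,65)),(-.155,.23,.012)),(cd,f2((507,43)),(.155,.23,.012)),(cd,f2((700,517)),(.155,-.23,.012)),(cd,f2((120,555)),(-.155,-.23,.012)),
(cs,f1((633,243)),(0,.17,.025)),(cd,f2((355,67)),(0,.17,.025))]
def W(p,X):
    c,s=np.cos(p[2]),np.sin(p[2]); X=z(X); return z([p[0]+c*X[0]-s*X[1],p[1]+s*X[0]+c*X[1],X[2]])
def res(p): return np.concatenate([proj(c,W(p,X)[None])[0]-u for c,u,X in obs])
r=least_squares(res,[.6,0,0],loss='soft_l1'); p=r.x; print(p, res(p).reshape(-1,2).round(1).tolist())
def inv(X): 
    c,s=np.cos(p[2]),np.sin(p[2]); d=X[:2]-p[:2]; return (z([c*d[0]+s*d[1],-s*d[0]+c*d[1]])*1000).round(1)
for n,c,u,h in [("barend_s",cs,f1((422,52)),.022),("barend_d",cd,f2((53,208)),.022),("hole_s",cs,f1((435,70)),.022),("hole_d",cd,f2((82,189)),.022),
 ("handle top s",cs,f1((75,243)),.0705),("handle top d",cd,f2((456,424)),.0705),("stop br",cs,f1((318,335)),.038),("br d",cd,f2((506,256)),.038),("screwtip d",cd,f2((450,288)),.0195),("screwtip s",cs,f1((312,308)),.0195)]:
    X=ray(c,u,h); print(n,X.round(4),inv(X))
np.save("pose.npy",p)
E
```

```text
[ 0.59173031 -0.01189205 -0.12798488] [[0.1, -1.2], [-0.2, 0.3], [-0.5, -0.4], [0.7, -0.6], [0.6, -0.7], [1.3, -2.9], [0.2, -1.1], [-5.8, -6.9], [-9.7, 3.4]]
barend_s [0.4202 0.0684 0.022 ] [-180.4   57.7]
barend_d [0.4169 0.0592 0.022 ] [-182.4   48.2]
hole_s [0.4416 0.0731 0.022 ] [-159.8   65.1]
hole_d [0.438  0.0748 0.022 ] [-163.5   66.4]
handle top s [ 0.5841 -0.2259  0.0705] [  19.7 -213.2]
handle top d [ 0.5827 -0.228   0.0705] [  18.6 -215.5]
stop br [ 0.6774 -0.0764  0.038 ] [ 93.2 -53. ]
br d [ 0.6716 -0.0688  0.038 ] [ 86.4 -46.2]
screwtip d [ 0.6377 -0.0689  0.0195] [ 52.8 -50.7]
screwtip s [ 0.641  -0.0724  0.0195] [ 56.6 -53.8]
```

```bash
cat > fit.py <<'E'
from h import *
from scipy.optimize import least_squares
cs,cd=cam("scene"),cam("side")
z=np.array
f1=lambda u:((z(u)+.5)/4.4-.5+z([225,175])); f2=lambda u:((z(u)+.5)/4.4-.5+z([260,155]))
p0=np.load("pose.npy")
def inv(X,p): 
    c,s=np.cos(p[2]),np.sin(p[2]); d=X[:2]-p[:2]; return (z([c*d[0]+s*d[1],-s*d[0]+c*d[1]])*1000).round(1)
for n,c,u,h in [("pin",cs,f1((633,243)),.026),("pin",cd,f2((355,67)),.026),
  ("guide",cs,f1((222,248)),.040),("guide",cd,f2((407,337)),.040),
  ("br",cs,f1((318,330)),.038),("br",cd,f2((506,256)),.038)]:
    X=ray(c,u,h); print(n,X.round(4),inv(X,p0))
E
python3 fit.py
```

```text
pin [0.6455 0.1649 0.026 ] [ 30.8 182.2]
pin [0.6471 0.1668 0.026 ] [ 32.2 184.3]
guide [ 0.5891 -0.1255  0.04  ] [  11.8 -113. ]
guide [ 0.5907 -0.1267  0.04  ] [  13.7 -114. ]
br [ 0.6734 -0.0754  0.038 ] [ 89.1 -52.6]
br [ 0.6716 -0.0688  0.038 ] [ 86.4 -46.2]
```

```bash
cat >> h.py <<'E'
OF=np.array([.6247,-.0040,-.128])
def toF(X):
    c,s=np.cos(OF[2]),np.sin(OF[2]); d=np.asarray(X)[:2]-OF[:2]; return (np.array([c*d[0]+s*d[1],-s*d[0]+c*d[1]])*1000).round(1)
def st():
    s=arm.get_state(); from scipy.spatial.transform import Rotation as Ro
    c,sn=np.cos(OF[2]),np.sin(OF[2]); f=s['contact_force']; x=Ro.from_quat(s['orientation']).as_matrix()[:,0]
    print('t',round(s['t'],2),'F',toF(s['eef_pos']),'z',(s['eef_pos'][2]*1000).round(1),'yawx-fix',np.degrees(np.arctan2(x[1],x[0])-OF[2]).round(2),'force fx,fy,z',round(c*f[0]+sn*f[1],2),round(-sn*f[0]+c*f[1],2),round(f[2],2),'w',s['width'].round(4))
E
python3 - <<'E'
from fit import *
st()
for n,c,u,h in [("off bl",cd,f2((139,117)),.012),("off br",cd,f2((197,117)),.012),("off s br",cs,f1((645,132)),.012),("off s bl",cs,f1((570,141)),.012),
("off top s",cs,f1((565,110)),.052),("off top s",cs,f1((643,103)),.052),("off top d",cd,f2((130,30)),.052),
("collar",cd,f2((192,485)),.026),("collar",cs,f1((98,140)),.026),
("handle d",cd,f2((456,424)),.0705),("handle s",cs,f1((75,243)),.0705),("end c1",cd,f2((38,195)),.022),("end c2",cd,f2((66,225)),.022),("end s1",cs,f1((403,62)),.022),("end s2",cs,f1((435,42)),.022)]:
    print(n,toF(ray(c,u,h)))
E
```

```text
pin [0.6455 0.1649 0.026 ] [ 30.8 182.2]
pin [0.6471 0.1668 0.026 ] [ 32.2 184.3]
guide [ 0.5891 -0.1255  0.04  ] [  11.8 -113. ]
guide [ 0.5907 -0.1267  0.04  ] [  13.7 -114. ]
br [ 0.6734 -0.0754  0.038 ] [ 89.1 -52.6]
br [ 0.6716 -0.0688  0.038 ] [ 86.4 -46.2]Traceback (most recent call last):
  File "<stdin>", line 2, in <module>
  File "h.py", line 15, in st
    print('t',round(s['t'],2),'F',toF(s['eef_pos']),'z',(s['eef_pos'][2]*1000).round(1),'yawx-fix',np.degrees(np.arctan2(x[1],x[0])-OF[2]).round(2),'force fx,fy,z',round(c*f[0]+sn*f[1],2),round(-sn*f[0]+c*f[1],2),round(f[2],2),'w',s['width'].round(4))
                                                                                                                                                                                                                                       ^^^^^^^^^^^^^^^^
AttributeError: 'float' object has no attribute 'round'
```

```bash
sed -i "s/s\['width'\].round(4)/round(s['width'],4)/" h.py; sed -i '/^for n,c,u,h/,$d' fit.py
python3 - <<'E'
from fit import *
st()
for n,c,u,h in [("off bl",cd,f2((139,117)),.012),("off br",cd,f2((197,117)),.012),("off s br",cs,f1((645,132)),.012),("off s bl",cs,f1((570,141)),.012),
("off top s",cs,f1((565,110)),.052),("off top s",cs,f1((643,103)),.052),("off top d",cd,f2((130,30)),.052),
("collar",cd,f2((192,485)),.026),("collar",cs,f1((98,140)),.026),
("handle d",cd,f2((456,424)),.0705),("handle s",cs,f1((75,243)),.0705),("end c1",cd,f2((38,195)),.022),("end c2",cd,f2((66,225)),.022),("end s1",cs,f1((403,62)),.022),("end s2",cs,f1((435,42)),.022)]:
    print(n,toF(ray(c,u,h)))
E
```

```text
t 0.1 F [-414.8  514.1] z 230.5 yawx-fix 70.82 force fx,fy,z 0.17 -0.4 0.18 w 0.0856
off bl [-153.2  145.7]
off br [-113.6  141.9]
off s br [-117.2  206.5]
off s bl [-114.8  147.1]
off top s [-111.5  139.1]
off top s [-111.8  199. ]
off top d [-155.4  194.4]
collar [-147.5 -213.7]
collar [-144.7 -210.6]
handle d [ -13.1 -227.5]
handle s [ -12.  -225.2]
end c1 [-223.3   50.7]
end c2 [-206.5   18. ]
end s1 [-202.9   29.2]
end s2 [-221.8   57.5]
```

Request:
{"api": "send_rows", "payload": {
  "moves": "0 0 0 0 -6.4;0 0 0 0 -6.4;0 0 0 0 -6.4;0 -25 12 0 0;0 -25 12 0 0;0 -25 12 0 0;0 -25 12 0 0;0 -25 12 0 0;0 -25 12 0 0;0 -25 12 0 0"
}}

```text
t: 0.93
eef_pos: [0.3402, 0.3734, 0.231]
orientation: [0.751, 0.661, -0.0, 0.0]
contact_force: [0.3, 0.5, 0.0]
width: 0.0006
```

Request:
{"api": "send_rows", "payload": {
  "moves": "0 -25 12 0 0;0 -25 12 0 0;0 -25 12 0 0;0 -25 12 0 0;0 -25 12 0 0;0 -25 12 10 0;0 -25 12 20 0;0 -25 12 20 0;0 -25 12 20 0;0 0 0 0 0"
}}

```text
t: 1.77
eef_pos: [0.4176, 0.1321, 0.1582]
orientation: [0.753, 0.658, -0.003, 0.0]
contact_force: [-0.9, -1.2, -0.1]
width: 0.0
```

```bash
python3 -c "
from h import *
st()"
```

```text
t 1.77 F [-222.8  108.6] z 158.2 yawx-fix 89.68 force fx,fy,z -0.73 -1.28 -0.1 w 0.0
```

Request:
{"api": "send_rows", "payload": {
  "moves": "0 0 0 20 0;0 0 0 20 0;0 0 0 20 0;0 0 0 20 0;0 0 0 20 0;0 0 0 20 0;0 0 0 10 0;0 0 0 5 0;0 0 0 0 0"
}}

```text
t: 2.52
eef_pos: [0.4178, 0.138, 0.0254]
orientation: [0.751, 0.661, -0.001, -0.0]
contact_force: [1.2, -0.4, -0.6]
width: 0.0002
```

```bash
python3 -c "
from h import *
import cv2
st()
a=arm.snapshot('side')[130:280,220:430];cv2.imwrite('pics/b1.png',cv2.resize(a,None,fx=3.8,fy=3.8,interpolation=2))
cv2.imwrite('pics/w1.png',arm.snapshot('wrist'))"
```

```text
t 2.52 F [-223.3  114.4] z 25.4 yawx-fix 90.03 force fx,fy,z 1.27 -0.28 -0.56 w 0.0002
```

View pics/b1.png

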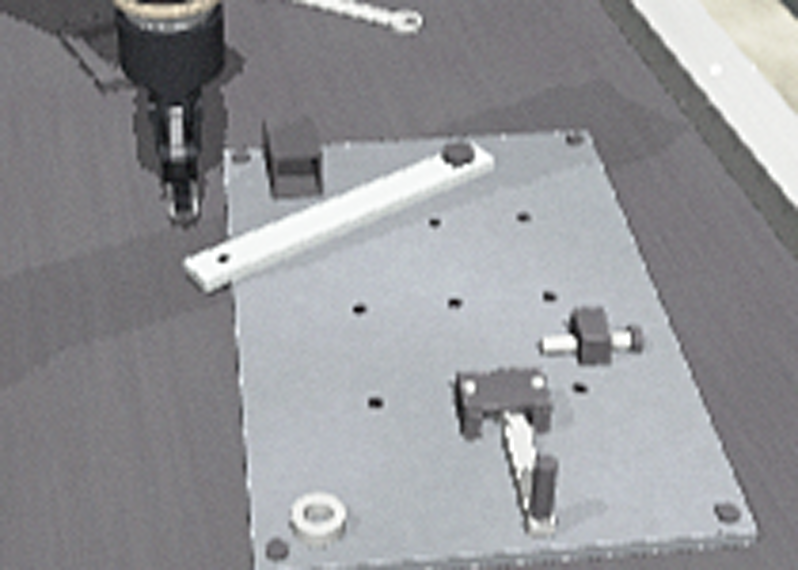

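View pics/w1.png

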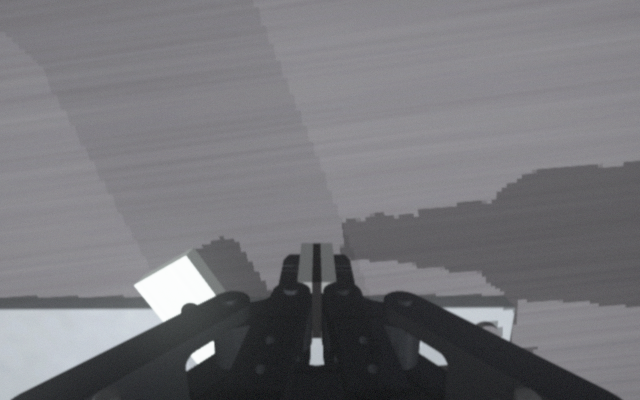

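Request:
{"api": "send_rows", "payload": {
  "moves": "0 0 0 4 0;0 0 0 4 0;0 -5 4 0 0;0 -5 4 0 0;0 -5 4 0 0;0 -5 4 0 0;0 -5 4 0 0;0 -5 4 0 0;0 -5 3 0 0;0 0 0 0 0"
}}

```text
t: 3.45
eef_pos: [0.4414, 0.0986, 0.0183]
orientation: [0.751, 0.66, -0.0, 0.0]
contact_force: [0.5, -0.7, -0.6]
width: 0.0001
```

```bash
python3 -c "
from h import *
st()"
```

```text
t 3.45 F [-194.9   78.4] z 18.3 yawx-fix 89.92 force fx,fy,z 0.64 -0.65 -0.63 w 0.0001
```

Request:
{"api": "send_rows", "payload": {
  "moves": "0 -4.4 2.5 0 0;0 -4.4 2.5 0 0;0 -4.4 2.5 0 0;0 -4.4 2.5 0 0;0 -4.4 2.5 0 0;0 -4.4 2.5 0 0;0 -4.4 2.5 0 0;0 -4.4 2.5 0 0;0 -4.4 2.5 0 0"
}}

```text
t: 4.2
eef_pos: [0.4585, 0.0573, 0.0183]
orientation: [0.751, 0.661, 0.0, 0.0]
contact_force: [0.1, 2.2, 0.8]
width: -0.0
```

```bash
python3 -c "
from h import *
import cv2
st()
a=arm.snapshot('side')[130:280,220:430];cv2.imwrite('pics/b2.png',cv2.resize(a,None,fx=3.8,fy=3.8,interpolation=2))"
```

```text
t 4.2 F [-172.6   39.6] z 18.3 yawx-fix 90.02 force fx,fy,z -0.15 2.24 0.79 w -0.0
```

View pics/b2.png

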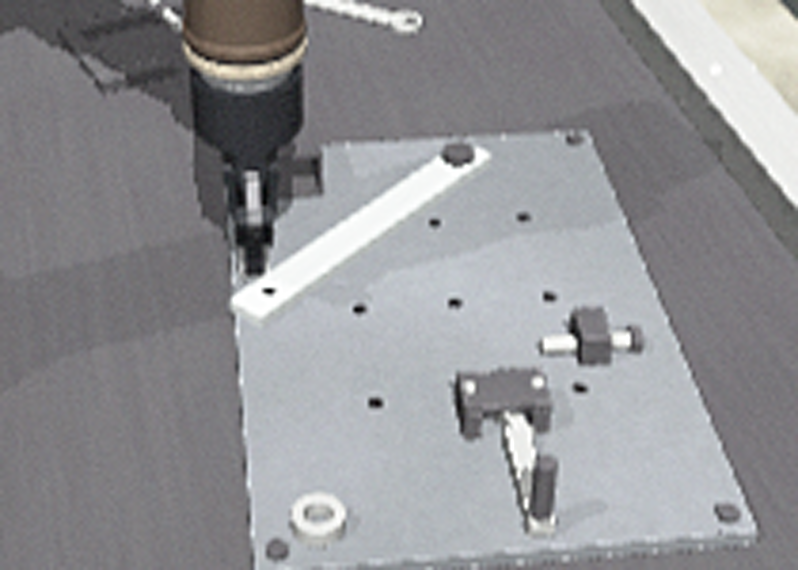

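Request:
{"api": "send_rows", "payload": {
  "moves": "0 -5 4.4 0 0;0 -5 4.4 0 0;0 -5 4.4 0 0;0 -5 4.4 0 0;0 -5 4.4 0 0;0 -4.2 5 0 0;0 -4.2 5 0 0;0 -4.2 5 0 0;0 -4.2 5 0 0;0 -4.2 5 0 0"
}}

```text
t: 5.08
eef_pos: [0.4993, 0.0057, 0.0182]
orientation: [0.751, 0.661, -0.0, -0.0]
contact_force: [0.5, 2.0, 0.3]
width: 0.0002
```

```bash
python3 -c "
from h import *
st()"
```

```text
t 5.08 F [-125.6   -6.4] z 18.2 yawx-fix 90.02 force fx,fy,z 0.25 2.05 0.34 w 0.0002
```

Request:
{"api": "send_rows", "payload": {
  "moves": "0 -3.3 5.5 0 0;0 -3.3 5.5 0 0;0 -3.3 5.5 0 0;0 -3.3 5.5 0 0;0 -3.3 5.5 0 0;0 -2.5 6 0 0;0 -2.5 6 0 0;0 -2.5 6 0 0;0 -2.5 5 0 0;0 -2.5 3 0 0"
}}

```text
t: 5.92
eef_pos: [0.549, -0.0297, 0.0183]
orientation: [0.751, 0.661, 0.0, 0.0]
contact_force: [-0.7, 0.5, -0.7]
width: -0.0
```

```bash
python3 -c "
from h import *
import cv2
st()
a=arm.snapshot('side')[130:280,220:430];cv2.imwrite('pics/b3.png',cv2.resize(a,None,fx=3.8,fy=3.8,interpolation=2))"
```

```text
t 5.92 F [-71.8 -35.2] z 18.3 yawx-fix 90.02 force fx,fy,z -0.73 0.4 -0.73 w -0.0
```

View pics/b3.png

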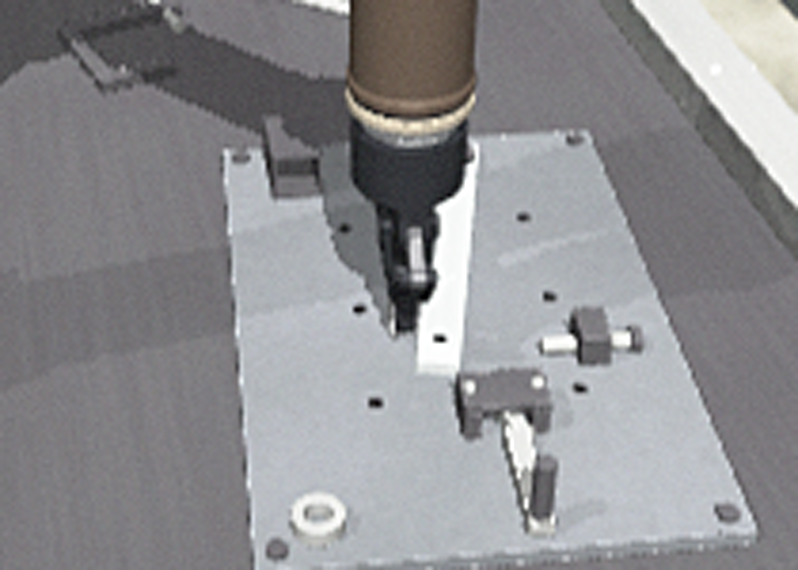

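Request:
{"api": "send_rows", "payload": {
  "moves": "0 -1 4 0 0;0 -1 4 0 0;0 -1 4 0 0;0 -1 4 0 0;0 -1 3 0 0;0 -0.5 2 0 0"
}}

```text
t: 6.47
eef_pos: [0.569, -0.0377, 0.0183]
orientation: [0.751, 0.661, 0.0, 0.0]
contact_force: [-1.5, 0.7, 0.6]
width: -0.0
```

Request:
{"api": "send_rows", "payload": {
  "moves": "0 -0.3 2 0 0;0 -0.3 2 0 0;0 0 1 0 0"
}}

```text
t: 6.72
eef_pos: [0.5734, -0.0389, 0.0183]
orientation: [0.751, 0.661, -0.0, 0.0]
contact_force: [-1.9, -0.9, -0.4]
width: -0.0001
```

```bash
python3 -c "
from h import *
import cv2
st()
a=arm.snapshot('side')[180:280,320:430];cv2.imwrite('pics/b4.png',cv2.resize(a,None,fx=6,fy=6,interpolation=2))"
```

```text
t 6.72 F [-46.4 -41.2] z 18.3 yawx-fix 90.02 force fx,fy,z -1.74 -1.16 -0.4 w -0.0001
```

View pics/b4.png

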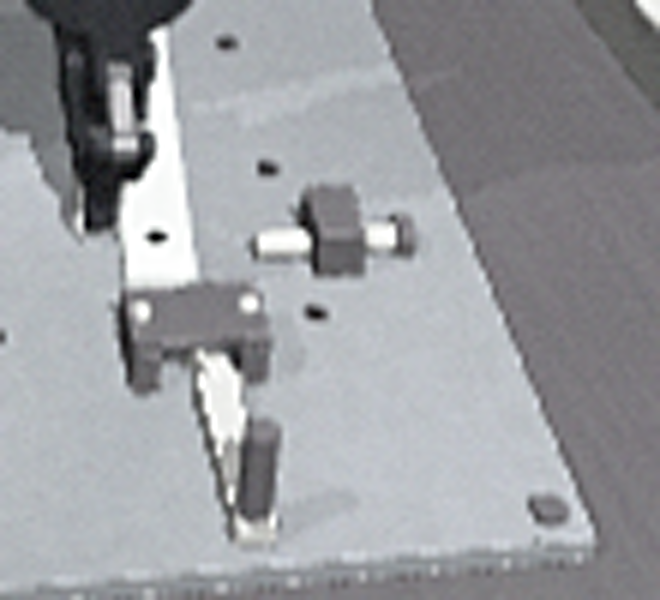

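Request:
{"api": "send_rows", "payload": {
  "moves": "0 -0.5 3 0 0;0 -0.5 3 0 0;0 0 3 0 0;0 0 3 0 0;0 0 2 0 0;0 0 1 0 0"
}}

```text
t: 7.27
eef_pos: [0.5884, -0.042, 0.0183]
orientation: [0.751, 0.66, -0.0, 0.0]
contact_force: [-2.5, -0.5, 1.0]
width: -0.0001
```

Request:
{"api": "send_rows", "payload": {
  "moves": "0 0 1 0 0;0 0 1 0 0"
}}

```text
t: 7.43
eef_pos: [0.5898, -0.0422, 0.0182]
orientation: [0.751, 0.66, -0.0, -0.0]
contact_force: [-2.7, -1.1, 1.1]
width: 0.0004
```

```bash
python3 -c "
from h import *
import cv2
st()
a=arm.snapshot('side')[180:280,320:430];cv2.imwrite('pics/b5.png',cv2.resize(a,None,fx=6,fy=6,interpolation=2))"
```

```text
t 7.43 F [-29.8 -42.4] z 18.2 yawx-fix 90.0 force fx,fy,z -2.58 -1.44 1.1 w 0.0004
```

View pics/b5.png

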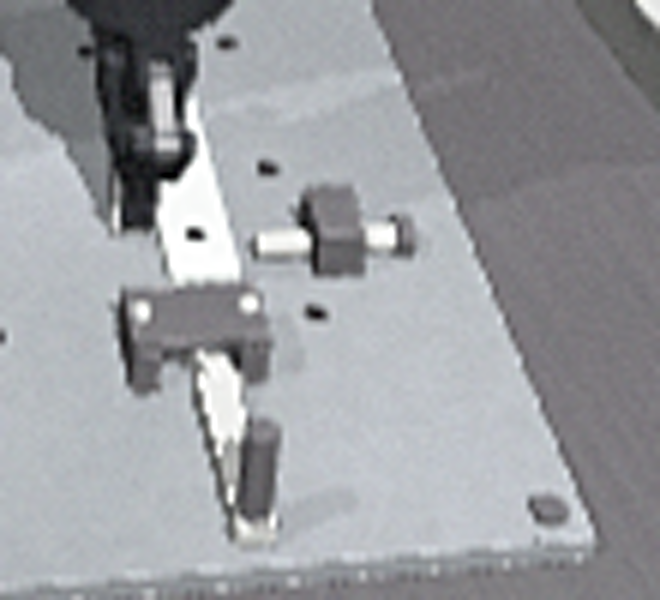

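Request:
{"api": "send_rows", "payload": {
  "moves": "0 0 1 0 0;0 0 1 0 0;0 0 1 0 0"
}}

```text
t: 7.73
eef_pos: [0.5931, -0.0423, 0.0183]
orientation: [0.751, 0.661, 0.0, 0.0]
contact_force: [-0.9, -0.5, 0.3]
width: -0.0001
```

Request:
{"api": "send_rows", "payload": {
  "moves": "0 0 1 0 0;0 0 0.5 0 0"
}}

```text
t: 7.9
eef_pos: [0.5947, -0.0425, 0.0183]
orientation: [0.751, 0.661, 0.0, 0.0]
contact_force: [-1.7, -1.5, 0.4]
width: 0.0001
```

Request:
{"api": "send_rows", "payload": {
  "moves": "0 0 0.5 0 0;0 0 0.5 0 0"
}}

```text
t: 8.07
eef_pos: [0.5955, -0.0426, 0.0183]
orientation: [0.751, 0.661, -0.0, -0.0]
contact_force: [-2.0, -1.2, 0.9]
width: 0.0003
```

Request:
{"api": "send_rows", "payload": {
  "moves": "0 0 0.5 0 0;0 0 0.5 0 0"
}}

```text
t: 8.23
eef_pos: [0.5965, -0.0428, 0.0183]
orientation: [0.751, 0.661, -0.0, -0.0]
contact_force: [-1.5, -0.7, 0.5]
width: 0.0
```

Request:
{"api": "send_rows", "payload": {
  "moves": "0 0 0.5 0 0;0 0 0.5 0 0"
}}

```text
t: 8.4
eef_pos: [0.5975, -0.0429, 0.0183]
orientation: [0.751, 0.661, 0.0, 0.0]
contact_force: [-0.8, -1.1, 0.1]
width: 0.0001
```

Request:
{"api": "send_rows", "payload": {
  "moves": "0 0 0.5 0 0"
}}

```text
t: 8.48
eef_pos: [0.598, -0.0429, 0.0183]
orientation: [0.751, 0.661, 0.0, 0.0]
contact_force: [-2.0, -1.7, -0.6]
width: -0.0002
```

Request:
{"api": "send_rows", "payload": {
  "moves": "0 0 0.5 0 0"
}}

```text
t: 8.57
eef_pos: [0.5985, -0.043, 0.0183]
orientation: [0.751, 0.661, 0.0, -0.0]
contact_force: [-2.0, -1.0, -0.5]
width: 0.0003
```

Request:
{"api": "send_rows", "payload": {
  "moves": "0 0 0.5 0 0;0 0 0.5 0 0"
}}

```text
t: 8.73
eef_pos: [0.5992, -0.0431, 0.0182]
orientation: [0.751, 0.661, -0.0, -0.0]
contact_force: [-2.5, -0.8, 1.3]
width: -0.0003
```

Request:
{"api": "send_rows", "payload": {
  "moves": "0 0 0.5 0 0"
}}

```text
t: 8.82
eef_pos: [0.5993, -0.0431, 0.0181]
orientation: [0.751, 0.661, -0.0, -0.001]
contact_force: [-4.5, -0.9, 2.2]
width: 0.0003
```

Request:
{"api": "send_rows", "payload": {
  "moves": "0 0 0.5 0 0"
}}

```text
t: 8.9
eef_pos: [0.5994, -0.0432, 0.0181]
orientation: [0.751, 0.661, -0.001, -0.001]
contact_force: [-6.8, -0.1, 2.8]
width: -0.0001
```

Request:
{"api": "send_rows", "payload": {
  "moves": "0 0 0.5 0 0"
}}

```text
t: 8.98
eef_pos: [0.5994, -0.0432, 0.0181]
orientation: [0.751, 0.661, -0.001, -0.001]
contact_force: [-7.8, 0.2, 6.3]
width: -0.0001
```

```bash
python3 -c "
from h import *
import cv2
st()
a=arm.snapshot('side')[180:280,320:430];cv2.imwrite('pics/b6.png',cv2.resize(a,None,fx=6,fy=6,interpolation=2))"
```

```text
t 8.98 F [-20.1 -42.1] z 18.1 yawx-fix 90.02 force fx,fy,z -7.75 -0.77 6.33 w -0.0001
```

View pics/b6.png

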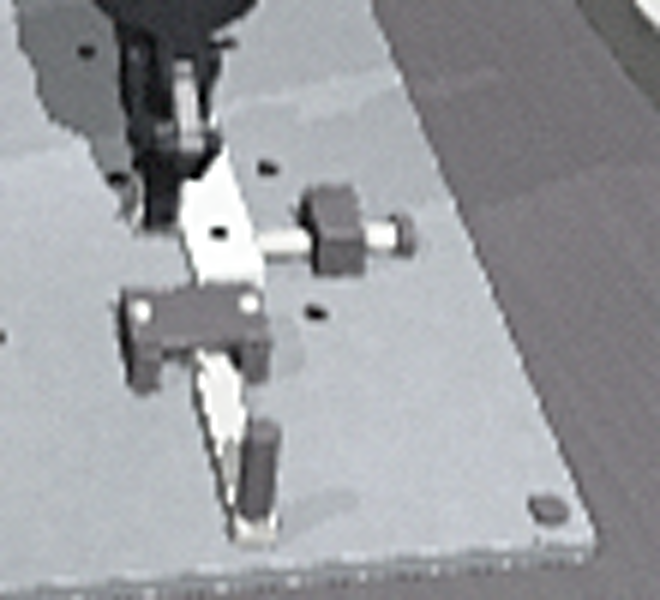

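Request:
{"api": "send_rows", "payload": {
  "moves": "0 0 0.5 0 0;0 0 0 0 0;0 0 0 0 0;0 0 0 0 0;0 0 0 0 0;0 0 0 0 0"
}}

```text
t: 9.53
eef_pos: [0.5994, -0.0431, 0.018]
orientation: [0.751, 0.661, -0.001, -0.001]
contact_force: [-8.6, -0.9, 5.0]
width: 0.0
```

Request:
{"api": "send_rows", "payload": {
  "moves": "0 0 -2 0 0;0 0 -4 0 0;0 0 -10 0 0;0 0 -15 0 0;0 0 -10 -10 0;0 0 0 -25 0;0 0 0 -25 0;0 0 0 -25 0;0 0 0 -25 0;0 0 0 0 0"
}}

```text
t: 10.37
eef_pos: [0.5644, -0.038, 0.1336]
orientation: [0.751, 0.661, 0.004, 0.003]
contact_force: [1.2, 0.4, 0.2]
width: 0.0002
```

Request:
{"api": "send_rows", "payload": {
  "moves": "0 -25 5 0 0;0 -25 5 0 0;0 -25 5 0 0;0 -25 5 0 0;0 -25 5 0 0;0 -25 5 0 0;0 -25 5 0 0;0 -25 5 0 0;0 -25 5 0 0;0 0 0 0 0"
}}

```text
t: 11.2
eef_pos: [0.5763, -0.2738, 0.1284]
orientation: [0.753, 0.658, -0.001, 0.002]
contact_force: [-0.3, -1.5, 0.2]
width: 0.0
```

```bash
python3 -c "
from h import *
import cv2
st()
for n,(y,x) in dict(side=(150,300),scene=(185,215)).items():
  a=arm.snapshot(n)[y:y+130,x:x+150];cv2.imwrite(f'pics/c1{n}.png',cv2.resize(a,None,fx=4.4,fy=4.4,interpolation=2))"
```

```text
t 11.2 F [ -13.6 -273.7] z 128.4 yawx-fix 89.68 force fx,fy,z -0.14 -1.57 0.2 w 0.0
```

View pics/c1side.png

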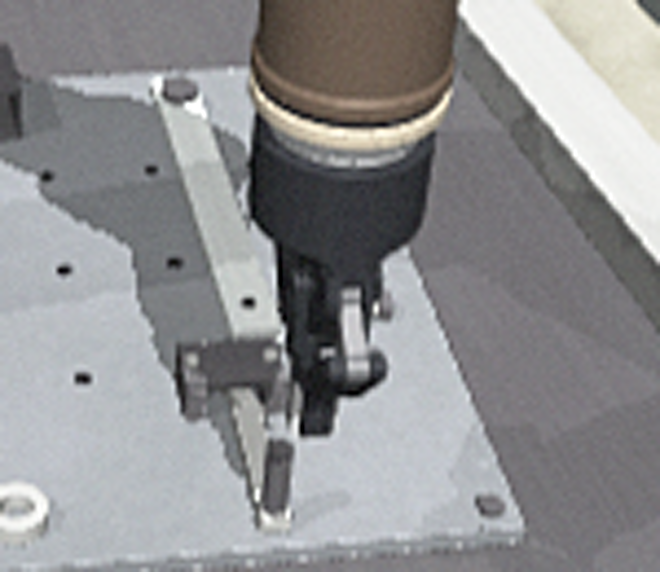

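View pics/c1scene.png

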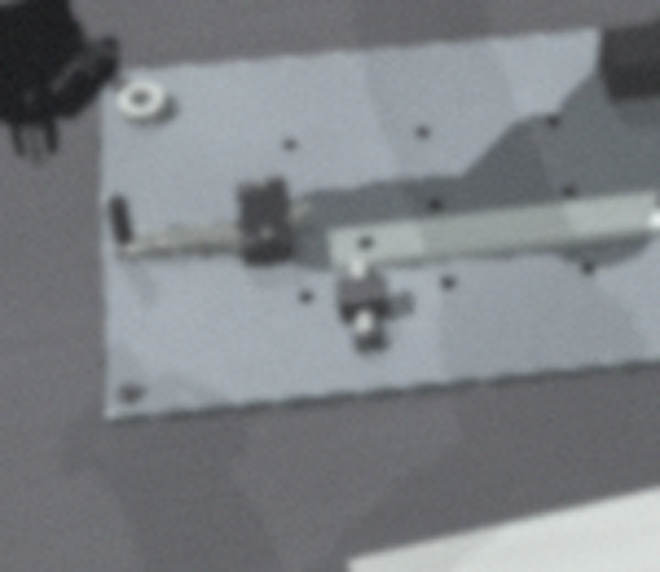

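Request:
{"api": "send_rows", "payload": {
  "moves": "0 0 0 20 0;0 0 0 20 0;0 0 0 20 0;0 0 0 20 0;0 0 0 4 0;0 0 0 0 0"
}}

```text
t: 11.8
eef_pos: [0.5762, -0.2651, 0.0429]
orientation: [0.75, 0.661, -0.0, -0.001]
contact_force: [-0.3, -0.3, 0.8]
width: 0.0002
```

```bash
python3 -c "
from h import *
import cv2
st()
for n,(y,x) in dict(side=(150,300),scene=(185,215)).items():
  a=arm.snapshot(n)[y:y+130,x:x+150];cv2.imwrite(f'pics/c2{n}.png',cv2.resize(a,None,fx=4.4,fy=4.4,interpolation=2))"
```

```text
t 11.8 F [ -14.7 -265.1] z 42.9 yawx-fix 90.12 force fx,fy,z -0.23 -0.32 0.75 w 0.0002
```

View pics/c2side.png

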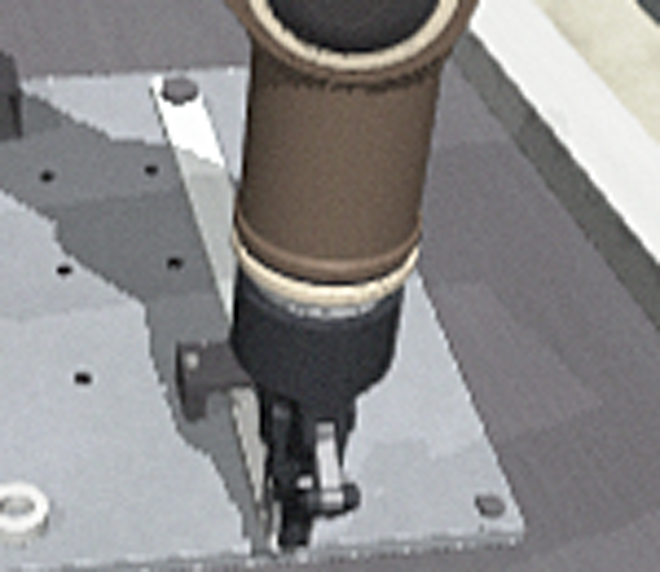

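View pics/c2scene.png

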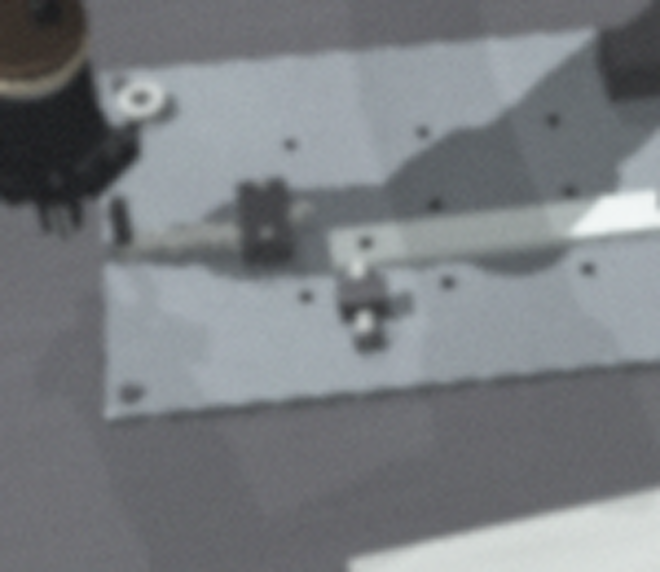

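Request:
{"api": "send_rows", "payload": {
  "moves": "0 3 2 -4 0;0 3 0 0 0;0 2 0 0 0;0 2 0 0 0;0 2 0 0 0"
}}

```text
t: 12.32
eef_pos: [0.5805, -0.2551, 0.0487]
orientation: [0.751, 0.661, 0.0, 0.0]
contact_force: [0.2, 0.3, 0.8]
width: 0.0002
```

Request:
{"api": "send_rows", "payload": {
  "moves": "0 2 0 0 0;0 2 0 0 0"
}}

```text
t: 12.48
eef_pos: [0.5807, -0.2512, 0.0483]
orientation: [0.751, 0.661, 0.0, -0.0]
contact_force: [-0.0, -0.5, -0.1]
width: 0.0001
```

Request:
{"api": "send_rows", "payload": {
  "moves": "0 2 0 0 0;0 2 0 0 0"
}}

```text
t: 12.65
eef_pos: [0.5812, -0.2475, 0.0482]
orientation: [0.751, 0.661, -0.0, 0.0]
contact_force: [-1.1, -2.9, 0.6]
width: -0.0002
```

Request:
{"api": "send_rows", "payload": {
  "moves": "0 1 0 0 0;0 1 0 0 0"
}}

```text
t: 12.82
eef_pos: [0.5813, -0.2464, 0.0482]
orientation: [0.751, 0.66, -0.0, 0.0]
contact_force: [-0.4, -3.4, -1.3]
width: -0.0002
```

Request:
{"api": "send_rows", "payload": {
  "moves": "0 1 0 0 0;0 1 0 0 0"
}}

```text
t: 12.98
eef_pos: [0.5816, -0.2442, 0.0482]
orientation: [0.751, 0.66, -0.0, 0.0]
contact_force: [-0.5, -3.0, -0.8]
width: 0.0
```

```bash
python3 -c "
from h import *
st()"
```

```text
t 12.98 F [ -12.1 -243.7] z 48.2 yawx-fix 89.98 force fx,fy,z -0.1 -3.08 -0.82 w 0.0
```

Request:
{"api": "send_rows", "payload": {
  "moves": "0 2 0 0 0;0 2 0 0 0;0 1.5 0 0 0"
}}

```text
t: 13.23
eef_pos: [0.5824, -0.238, 0.0482]
orientation: [0.751, 0.661, -0.0, -0.0]
contact_force: [-1.0, -3.8, -0.5]
width: -0.0001
```

Request:
{"api": "send_rows", "payload": {
  "moves": "0 1 0 0 0;0 1 0 0 0"
}}

```text
t: 13.4
eef_pos: [0.5827, -0.2358, 0.0483]
orientation: [0.751, 0.661, -0.0, -0.0]
contact_force: [-0.4, -3.1, -0.6]
width: -0.0
```

Request:
{"api": "send_rows", "payload": {
  "moves": "0 1 0 0 0;0 1 0 0 0"
}}

```text
t: 13.57
eef_pos: [0.5829, -0.2339, 0.0483]
orientation: [0.751, 0.661, -0.0, -0.0]
contact_force: [-0.3, -3.3, -0.1]
width: 0.0001
```

Request:
{"api": "send_rows", "payload": {
  "moves": "0 1 0 0 0;0 1 0 0 0"
}}

```text
t: 13.73
eef_pos: [0.5831, -0.232, 0.0482]
orientation: [0.751, 0.661, -0.0, -0.0]
contact_force: [-1.0, -3.7, -1.0]
width: -0.0004
```

Request:
{"api": "send_rows", "payload": {
  "moves": "0 1 0 0 0;0 1 0 0 0"
}}

```text
t: 13.9
eef_pos: [0.5834, -0.2301, 0.0483]
orientation: [0.751, 0.661, -0.0, -0.0]
contact_force: [-2.2, -2.9, -0.3]
width: -0.0003
```

Request:
{"api": "send_rows", "payload": {
  "moves": "0 1 0 0 0;0 1 0 0 0"
}}

```text
t: 14.07
eef_pos: [0.5837, -0.228, 0.0482]
orientation: [0.751, 0.661, -0.0, -0.0]
contact_force: [-1.2, -2.7, 0.3]
width: 0.0002
```

Request:
{"api": "send_rows", "payload": {
  "moves": "0 1 0 0 0;0 1 0 0 0"
}}

```text
t: 14.23
eef_pos: [0.5839, -0.2261, 0.0482]
orientation: [0.751, 0.661, -0.0, -0.0]
contact_force: [-2.2, -3.5, -1.9]
width: -0.0001
```

```bash
python3 -c "
from h import *
import cv2
st()
for n,(y,x) in dict(side=(150,300),scene=(185,215)).items():
  a=arm.snapshot(n)[y:y+130,x:x+150];cv2.imwrite(f'pics/c3{n}.png',cv2.resize(a,None,fx=4.4,fy=4.4,interpolation=2))"
```

```text
t 14.23 F [ -12.1 -225.5] z 48.2 yawx-fix 90.02 force fx,fy,z -1.76 -3.73 -1.85 w -0.0001
```

View pics/c3scene.png

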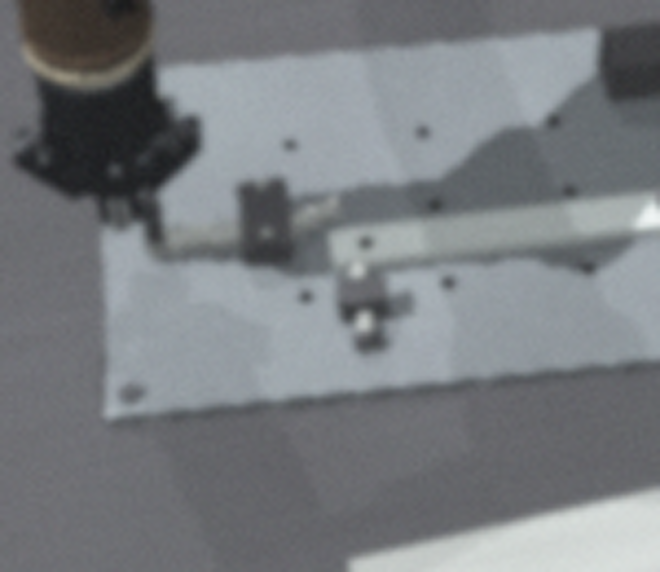

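Request:
{"api": "send_rows", "payload": {
  "moves": "0 1 0 0 0;0 1 0 0 0;0 1 0 0 0"
}}

```text
t: 14.58
eef_pos: [0.5843, -0.2232, 0.0482]
orientation: [0.751, 0.66, -0.0, -0.0]
contact_force: [-2.3, -3.9, -0.5]
width: -0.0
```

Request:
{"api": "send_rows", "payload": {
  "moves": "0 1 0 0 0;0 1 0 0 0"
}}

```text
t: 14.75
eef_pos: [0.5845, -0.2211, 0.0482]
orientation: [0.751, 0.661, -0.0, -0.0]
contact_force: [-2.1, -3.1, -0.5]
width: -0.0004
```

Request:
{"api": "send_rows", "payload": {
  "moves": "0 1 0 0 0;0 1 0 0 0"
}}

```text
t: 14.92
eef_pos: [0.5848, -0.2191, 0.0482]
orientation: [0.751, 0.661, -0.0, -0.0]
contact_force: [-2.7, -2.9, -1.2]
width: 0.0002
```

Request:
{"api": "send_rows", "payload": {
  "moves": "0 1 0 0 0;0 1 0 0 0"
}}

```text
t: 15.08
eef_pos: [0.5851, -0.2171, 0.0483]
orientation: [0.751, 0.661, -0.0, -0.0]
contact_force: [-2.9, -2.9, -0.3]
width: 0.0001
```

Request:
{"api": "send_rows", "payload": {
  "moves": "0 1 0 0 0;0 1 0 0 0"
}}

```text
t: 15.25
eef_pos: [0.5853, -0.2151, 0.0482]
orientation: [0.751, 0.661, -0.0, -0.0]
contact_force: [-2.8, -3.9, 0.1]
width: -0.0001
```

Request:
{"api": "send_rows", "payload": {
  "moves": "0 1 0 0 0;0 1 0 0 0"
}}

```text
t: 15.42
eef_pos: [0.5856, -0.2132, 0.0482]
orientation: [0.751, 0.661, -0.0, -0.0]
contact_force: [-2.6, -3.0, -0.9]
width: 0.0001
```

Request:
{"api": "send_rows", "payload": {
  "moves": "0 1 -0.2 0 0;0 1 -0.2 0 0;0 1 0 0 0"
}}

```text
t: 15.67
eef_pos: [0.5859, -0.2101, 0.0483]
orientation: [0.751, 0.661, 0.0, 0.0]
contact_force: [-1.4, -1.8, -2.0]
width: -0.0001
```

Request:
{"api": "send_rows", "payload": {
  "moves": "0 1 0 0 0;0 1 0 0 0"
}}

```text
t: 15.83
eef_pos: [0.5861, -0.2081, 0.0483]
orientation: [0.751, 0.661, 0.0, 0.0]
contact_force: [-1.1, -3.3, -1.1]
width: -0.0001
```

Request:
{"api": "send_rows", "payload": {
  "moves": "0 1 0 0 0;0 1 0 0 0"
}}

```text
t: 16.0
eef_pos: [0.5863, -0.2062, 0.0483]
orientation: [0.751, 0.661, 0.0, 0.0]
contact_force: [-0.3, -3.5, -2.2]
width: 0.0
```

Request:
{"api": "send_rows", "payload": {
  "moves": "0 1 0 0 0;0 1 0 0 0"
}}

```text
t: 16.17
eef_pos: [0.5866, -0.2042, 0.0483]
orientation: [0.751, 0.661, 0.0, 0.0]
contact_force: [-0.5, -4.3, -3.2]
width: 0.0002
```

```bash
python3 -c "
from h import *
import cv2
st()
for n,(y,x) in dict(scene=(185,215)).items():
  a=arm.snapshot(n)[y:y+130,x:x+150];cv2.imwrite(f'pics/c4{n}.png',cv2.resize(a,None,fx=4.4,fy=4.4,interpolation=2))"
```

```text
t 16.17 F [ -12.2 -203.4] z 48.3 yawx-fix 90.02 force fx,fy,z 0.1 -4.32 -3.19 w 0.0002
```

View pics/c4scene.png

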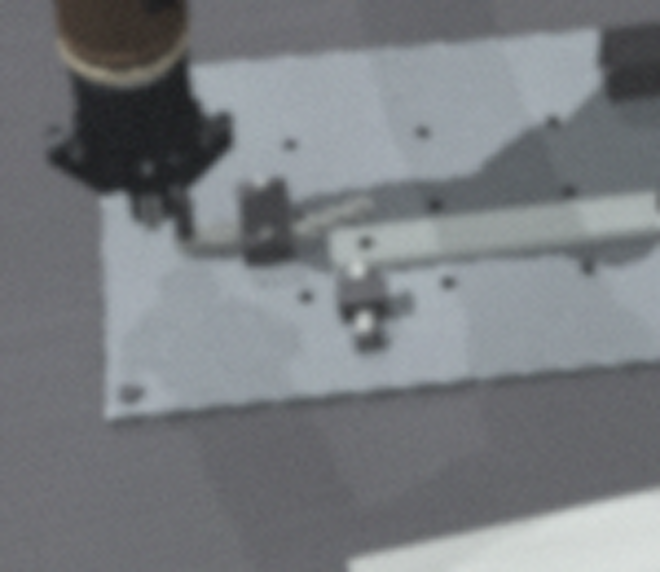

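Request:
{"api": "send_rows", "payload": {
  "moves": "0 1 0 0 0;0 1 0 0 0"
}}

```text
t: 16.38
eef_pos: [0.5868, -0.2023, 0.0483]
orientation: [0.751, 0.661, 0.0, 0.0]
contact_force: [-0.1, -3.7, -1.8]
width: 0.0
```

Request:
{"api": "send_rows", "payload": {
  "moves": "0 1 0 0 0;0 1 0 0 0"
}}

```text
t: 16.55
eef_pos: [0.5871, -0.2003, 0.0483]
orientation: [0.751, 0.661, 0.0, 0.0]
contact_force: [-0.0, -3.5, -2.0]
width: 0.0001
```

Request:
{"api": "send_rows", "payload": {
  "moves": "0 1 0 0 0;0 1 0 0 0"
}}

```text
t: 16.72
eef_pos: [0.5873, -0.1983, 0.0483]
orientation: [0.751, 0.661, 0.0, 0.0]
contact_force: [0.3, -3.8, -2.5]
width: 0.0002
```

Request:
{"api": "send_rows", "payload": {
  "moves": "0 1 0 0 0"
}}

```text
t: 16.8
eef_pos: [0.5874, -0.1973, 0.0483]
orientation: [0.751, 0.661, 0.0, 0.0]
contact_force: [0.0, -2.8, -3.0]
width: -0.0
```

Request:
{"api": "send_rows", "payload": {
  "moves": "0 1 0 0 0"
}}

```text
t: 16.88
eef_pos: [0.5875, -0.1963, 0.0483]
orientation: [0.751, 0.661, 0.0, 0.0]
contact_force: [-0.0, -3.9, -1.7]
width: -0.0003
```

Request:
{"api": "send_rows", "payload": {
  "moves": "0 1 0 0 0"
}}

```text
t: 16.97
eef_pos: [0.5876, -0.1953, 0.0483]
orientation: [0.751, 0.661, 0.0, 0.0]
contact_force: [-0.1, -3.7, -3.1]
width: -0.0003
```

Request:
{"api": "send_rows", "payload": {
  "moves": "0 1 0 0 0"
}}

```text
t: 17.05
eef_pos: [0.5878, -0.1943, 0.0483]
orientation: [0.751, 0.661, 0.0, 0.0]
contact_force: [0.6, -4.1, -1.7]
width: 0.0001
```

Request:
{"api": "send_rows", "payload": {
  "moves": "0 1 0 0 0;0 1 0 0 0"
}}

```text
t: 17.22
eef_pos: [0.588, -0.1923, 0.0483]
orientation: [0.751, 0.661, 0.0, 0.0]
contact_force: [0.4, -3.6, -2.0]
width: -0.0
```

Request:
{"api": "send_rows", "payload": {
  "moves": "0 1 0 0 0;0 1 0 0 0"
}}

```text
t: 17.38
eef_pos: [0.5882, -0.1904, 0.0483]
orientation: [0.751, 0.661, 0.0, 0.0]
contact_force: [0.1, -2.9, -2.6]
width: -0.0002
```

Request:
{"api": "send_rows", "payload": {
  "moves": "0 1 0 0 0;0 1 0 0 0"
}}

```text
t: 17.55
eef_pos: [0.5884, -0.1891, 0.0483]
orientation: [0.751, 0.66, -0.0, 0.0]
contact_force: [-0.2, -6.4, -3.1]
width: 0.0002
```

```bash
python3 -c "
from h import *
import cv2
st()
for n,(y,x) in dict(scene=(185,215),side=(150,300)).items():
  a=arm.snapshot(n)[y:y+130,x:x+150];cv2.imwrite(f'pics/c5{n}.png',cv2.resize(a,None,fx=4.4,fy=4.4,interpolation=2))"
```

```text
t 17.55 F [ -12.4 -188.2] z 48.3 yawx-fix 90.0 force fx,fy,z 0.66 -6.38 -3.08 w 0.0002
```

View pics/c5scene.png

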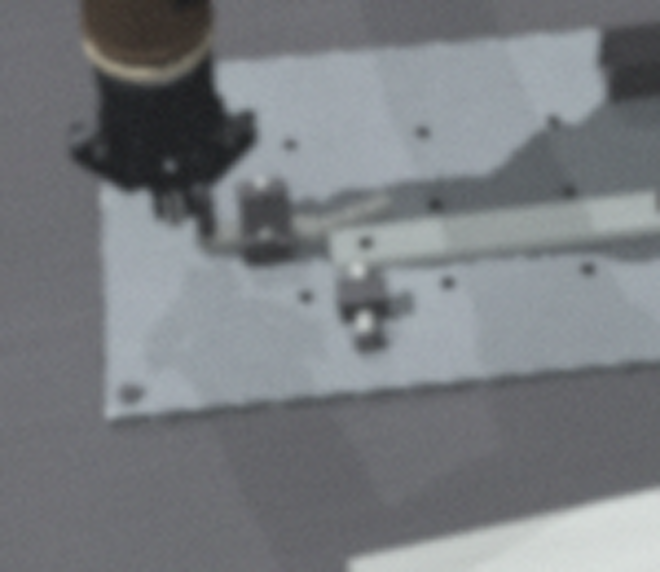

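View pics/c5side.png

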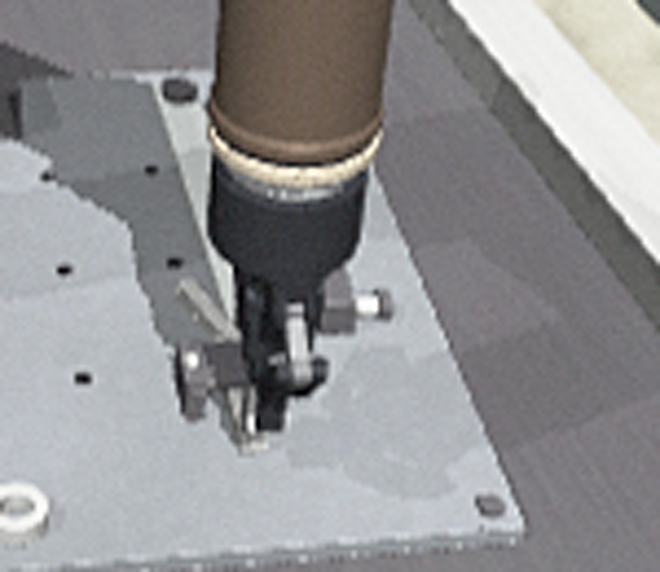

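Request:
{"api": "send_rows", "payload": {
  "moves": "0 0.5 0 0 0;0 0 0 0 0"
}}

```text
t: 17.82
eef_pos: [0.5884, -0.189, 0.0483]
orientation: [0.751, 0.66, -0.0, 0.0]
contact_force: [0.1, -6.0, -2.9]
width: 0.0001
```

Request:
{"api": "send_rows", "payload": {
  "moves": "0 0.5 0 0 0;0 0 0 0 0"
}}

```text
t: 17.98
eef_pos: [0.5884, -0.1888, 0.0483]
orientation: [0.751, 0.66, -0.0, 0.001]
contact_force: [-1.4, -7.4, -2.7]
width: 0.0002
```

Request:
{"api": "send_rows", "payload": {
  "moves": "0 0.5 0 0 0;0 0 0 0 0"
}}

```text
t: 18.15
eef_pos: [0.5884, -0.1887, 0.0483]
orientation: [0.751, 0.66, -0.001, 0.001]
contact_force: [0.3, -8.3, -3.2]
width: 0.0001
```

Request:
{"api": "send_rows", "payload": {
  "moves": "0 0.5 0 0 0;0 0 0 0 0"
}}

```text
t: 18.32
eef_pos: [0.5884, -0.1885, 0.0483]
orientation: [0.751, 0.66, -0.001, 0.001]
contact_force: [-0.8, -8.8, -2.9]
width: 0.0001
```

Request:
{"api": "send_rows", "payload": {
  "moves": "0 0.5 0 0 0;0 0 0 0 0"
}}

```text
t: 18.48
eef_pos: [0.5885, -0.1883, 0.0484]
orientation: [0.751, 0.66, -0.001, 0.001]
contact_force: [-0.2, -8.8, -3.5]
width: -0.0004
```

Request:
{"api": "send_rows", "payload": {
  "moves": "0 0.5 0 0 0;0 0 0 0 0"
}}

```text
t: 18.65
eef_pos: [0.5885, -0.1882, 0.0483]
orientation: [0.751, 0.66, -0.001, 0.001]
contact_force: [-0.2, -10.0, -2.8]
width: 0.0
```

Request:
{"api": "send_rows", "payload": {
  "moves": "0 0 0 0 0;0 0 0 0 0"
}}

```text
t: 18.82
eef_pos: [0.5884, -0.1882, 0.0483]
orientation: [0.751, 0.66, -0.001, 0.001]
contact_force: [-1.0, -9.8, -3.3]
width: -0.0003
```

Request:
{"api": "send_rows", "payload": {
  "moves": "0 0.5 0 0 0;0 0 0 0 0"
}}

```text
t: 18.98
eef_pos: [0.5885, -0.188, 0.0484]
orientation: [0.751, 0.66, -0.001, 0.001]
contact_force: [-0.6, -10.9, -4.0]
width: 0.0001
```

Request:
{"api": "send_rows", "payload": {
  "moves": "0 0.5 0 0 0;0 0 0 0 0"
}}

```text
t: 19.15
eef_pos: [0.5884, -0.1879, 0.0484]
orientation: [0.752, 0.66, -0.001, 0.001]
contact_force: [0.3, -10.9, -3.5]
width: -0.0003
```

Request:
{"api": "send_rows", "payload": {
  "moves": "0 0 0 0 0;0 0 0 0 0"
}}

```text
t: 19.32
eef_pos: [0.5885, -0.1879, 0.0484]
orientation: [0.752, 0.66, -0.001, 0.001]
contact_force: [0.5, -11.3, -4.3]
width: 0.0002
```

Request:
{"api": "send_rows", "payload": {
  "moves": "0 0.5 0 0 0;0 0 0 0 0;0 0 0 0 0"
}}

```text
t: 19.57
eef_pos: [0.5885, -0.1878, 0.0484]
orientation: [0.752, 0.66, -0.001, 0.002]
contact_force: [-0.2, -12.3, -4.2]
width: 0.0005
```

Request:
{"api": "send_rows", "payload": {
  "moves": "0 -2 0 0 0;0 -3 0 0 0;0 -5 0 0 0;0 -10 0 0 0;0 -20 0 0 0;0 -20 0 0 0;0 0 0 -20 0;0 0 0 -25 0;0 -10 0 -25 0;0 -10 0 -25 0"
}}

```text
t: 20.4
eef_pos: [0.5788, -0.2629, 0.1443]
orientation: [0.75, 0.661, 0.0, -0.001]
contact_force: [0.6, -0.4, 0.0]
width: 0.0001
```

Request:
{"api": "send_rows", "payload": {
  "moves": "0 -20 -20 -20 0;0 -20 -20 -10 0;0 -20 -20 0 0;0 -20 -20 0 0;0 -20 -20 0 0;0 -10 -10 0 0;0 0 0 0 0;0 0 0 0 0"
}}

```text
t: 21.07
eef_pos: [0.4559, -0.3585, 0.1735]
orientation: [0.751, 0.66, 0.0, 0.0]
contact_force: [1.0, 0.5, 0.5]
width: -0.0
```

```bash
python3 -c "
from h import *
import cv2
st()
cv2.imwrite('pics/d_full.png',arm.snapshot('scene'))
for n,(y,x) in dict(scene=(185,215),side=(150,300)).items():
  a=arm.snapshot(n)[y:y+130,x:x+150];cv2.imwrite(f'pics/d1{n}.png',cv2.resize(a,None,fx=4.4,fy=4.4,interpolation=2))"
```

```text
t 21.07 F [-122.2 -373.2] z 173.5 yawx-fix 89.95 force fx,fy,z 0.95 0.59 0.48 w -0.0
```

View pics/d1scene.png

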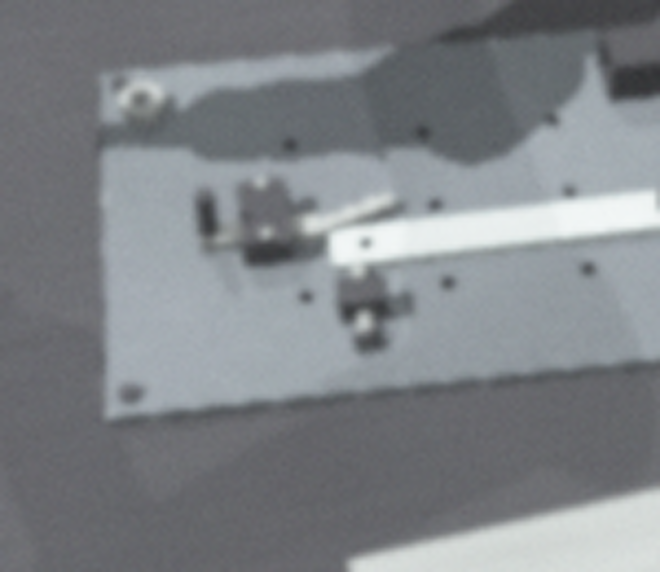

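View pics/d1side.png

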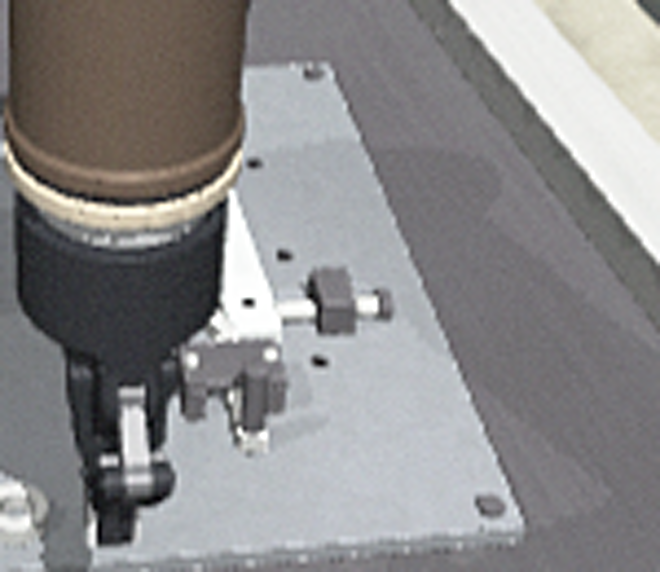

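View pics/d_full.png

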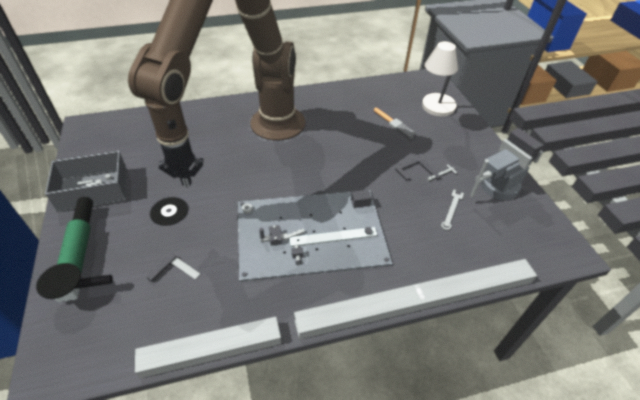

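```bash
python3 -c "
from h import *
arm.job_done(); st()"
```

```text
the job is handed in; nothing more can be done
the job is handed in; nothing more can be done
```

The bar is against the stop screw with the bolt wedged behind it, and I handed the job in at about 21 s. I could not measure how hard the wedged bar bears on the screw after letting go.

- **Bar:** I swung it with the shut fingers at about 2–3 N. At the screw the force rose, and I held about 8.6 N sideways for 0.5 s (about 10 N with the vertical part), with the bolt still drawn back.
- **Bolt:** I pushed the handle at about 3–4 N until it met the bar, at about 58 mm of travel. I then pressed in small steps up to 12.3 N along the bolt, and backed off.

**Last checks:**
- The wrist force is back to its roughly 1 N noise.
- The scene picture shows the bolt still in behind the bar and the bar on the screw tip.
- The offcut, collar, square, disc, clamp and spanner look unmoved by eye. I did not re-measure them.

**Disagreements with the task text:**
- The bar started at about -1.03 rad relative to the fixture, not -0.35 to -0.65.
- The fixture's origin is not at the plate's centre. It lies about 32 mm towards +x and 12 mm towards +y, so I took the pose from the pin, guide and stop bracket instead.

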